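Slip the layer sheet over the jars and stack the second layer

TASK

Slide the yellow divider sheet off its rails, without lifting it, until it lies flat on the two jars in the fixture and covers both of their lids completely. Then put the two red-lidded jars from the white infeed plate on the sheet, upright, one squarely above each lower jar, setting them down rather than dropping them. Leave the green-lidded jar, the tape roll and the bin of caps where they are.

Things in the scene. Friction and masses are not known exactly. Their poses are not given: they have to be found in the camera images.
- fixture: fixed steel packing fixture, base plate 225 x 176 x 8 mm (x from -132 to +93 mm). Origin on the table; x is the push direction, from the rails towards the jars; z up. Rails at its -x end, a nest with two lower jars at its +x end; no stop at the far end
- rails (a point): on the fixture, origin x=-65.5 mm, at height 86 mm: level with the tops of two aluminium rails, each 119 mm (x) by 30 mm wide, 53 mm to either side (y) of this point. Between them (38 mm either side) it is open down to the base plate, so fingertips can reach below the sheet's edge. Blue guides 78 mm to either side, tops at height 98 mm, keep the sheet straight
- nest (a point): on the fixture, origin x=+50 mm, at height 84 mm: midway between the lower jars, level with their lid tops; the jars stand 35 mm to either side (y) in a blue nest, walls up to height 30 mm. The sheet's centre belongs here
- sheet: yellow plastic divider sheet, 84 mm (its x, the push direction) x 150 mm (y) x 5 mm thick, about 60 g, lying flat on the fixture's rails between the guides at the start, x along the fixture's x; origin at the centre of its underside. It is 14 mm longer than the lids on either side in x and 12 mm in y
- lower_left: lower jar standing in the fixture's nest on its +y side: filled jar with a red screw lid and a pale label, round, 56 mm in diameter (lid 54 mm), 76 mm tall, about 0.3 kg; origin at the centre of its underside, z up
- lower_right: lower jar standing in the fixture's nest on its -y side: filled jar with a red screw lid and a pale label, round, 56 mm in diameter (lid 54 mm), 76 mm tall, about 0.3 kg; origin at the centre of its underside, z up
- jar_a: loose jar on the infeed plate, to be stacked: filled jar with a red screw lid and a pale label, round, 56 mm in diameter (lid 54 mm), 76 mm tall, about 0.3 kg; origin at the centre of its underside, z up
- jar_b: loose jar on the infeed plate, to be stacked (the two are alike): filled jar with a red screw lid and a pale label, round, 56 mm in diameter (lid 54 mm), 76 mm tall, about 0.3 kg; origin at the centre of its underside, z up
- infeed: fixed white plastic infeed plate, 220 x 220 x 6 mm, with aluminium strips 12 mm high along its two sides; origin on the table under its centre; three jars stand on it
- jar_green: bystander: jar of the same shape and size with a green lid and olive contents, on the infeed plate; origin at the centre of its underside
- tape: bystander: orange tape roll lying flat, 80 mm in diameter, 45 mm tall; origin at the centre of its underside
- caps_bin: bystander: white open bin, 90 x 120 x 60 mm, with red caps; origin at the centre of its underside

How it is judged (in metres and radians):
On the way:
1. the sheet lies flat on both lower jars, covering both lids, with no jar on it yet (x of sheet in the frame of fixture between 0.037 and 0.063 m and y of sheet in the frame of fixture between -0.011 and 0.011 m and z of sheet in the frame of fixture between 0.08 and 0.0865 m and angle between sheet's own z axis and vertical below 0.05 rad and angle between the x axis of sheet and the x axis of fixture, either way round below 0.12 rad and angle between each of lower_left, lower_right's own z axis and vertical below 0.06 rad and z of each of lower_left, lower_right in the frame of fixture below 0.015 m and contact force between each of jar_a, jar_b and sheet below 1 N), for 0.2 s.
At the end, for the whole second after the job is handed in: Sheet flat on both lower jars, centred within 13 mm along the push and 11 mm across (both lids covered), turned under 7 degrees; the two red-lidded jars upright (3.4 degrees), at rest on it, each within 15 mm of a different lower jar's axis; lower jars upright in the nest (x of sheet in the frame of fixture between 0.037 and 0.063 m and y of sheet in the frame of fixture between -0.011 and 0.011 m and z of sheet in the frame of fixture between 0.08 and 0.0865 m and angle between sheet's own z axis and vertical below 0.05 rad and angle between the x axis of sheet and the x axis of fixture, either way round below 0.12 rad and angle between each of lower_left, lower_right, jar_a, jar_b's own z axis and vertical below 0.06 rad and z of each of lower_left, lower_right in the frame of fixture below 0.015 m and z of jar_a in the frame of sheet between 0.001 and 0.01 m and linear speed of each of jar_a, jar_b below 0.02 m/s and z of jar_b in the frame of sheet between 0.001 and 0.01 m and ((horizontal distance between jar_a and lower_left below 0.015 m and horizontal distance between jar_b and lower_right below 0.015 m) or (horizontal distance between jar_a and lower_right below 0.015 m and horizontal distance between jar_b and lower_left below 0.015 m))); the robot touches nothing.
It fails at once if the sheet is lifted more than 20 mm above the rails (height (world z) of sheet above 0.106 m).
It fails at once if a red-lidded jar is dropped: it falls faster than 0.4 m/s with no finger on it ((linear speed of jar_a above 0.4 m/s and contact force between jar_a and the arm below 0.1 N and contact force between jar_a and the fingers below 0.1 N) or (linear speed of jar_b above 0.4 m/s and contact force between jar_b and the arm below 0.1 N and contact force between jar_b and the fingers below 0.1 N)).
It fails at once if a jar is knocked over (angle between any of jar_a, jar_b, lower_left, lower_right, jar_green's own z axis and vertical above 0.6 rad).
It fails at once if the green-lidded jar, the tape roll or the bin of caps is moved more than 20 mm (distance of any of jar_green, tape, caps_bin from where it was at the start of the episode above 0.02 m).
It also fails if it takes over 69 s, if anything falls off the work surface, if the arm or the gripper's body presses on something with over 40 N, if the wrist force passes 120 N, or if a joint passes its speed limit or range.

ROBOT

A 6-joint arm with a two-finger parallel gripper is mounted at the origin on the work surface. World frame = base frame: x ahead of the robot, y to its left, z up, the work surface at z = 0. Lengths are in mm, angles in rad, forces in N, time in s.
With the tool pointing down it reaches from about 400 to 825 mm from the base axis. Payload 7 kg.
Tool frame: the origin (TCP) lies at the very end of the fingers, on their centre line; the grasp point (between the pads) lies 19 mm behind it; z points along the fingers, y is the line along which they close (so a half turn about z gives the same grasp; the last joint's range is limited). The gripper opens to 88 mm and grips with 3 to 60 N. Pads are 19 mm wide; open, the fingers measure 130 mm over their backs; the gripper's body (78 mm by 193 mm) begins 47 mm behind the grasp point.
Start: joints at [1.606, 0.359, 0.012, 0, -1.224, -0.288], TCP at [168.838, 653.52, 226.561] pointing down, gripper open.
Joint ranges: [-3.07, 3.07], [-1.43, 2.12], [-1.02, 1.25], [-3.03, 1.67], [-3.05, -0], [-3.03, 3.03]. Speed limits (rad/s): [2.39, 2.39, 3.01, 3.14, 3.14, 3.14].

INTERFACE

Orientations are given as a unit quaternion [x, y, z, w].
In Python, from plant import bot gives the robot as it stands. Calls block until the motion is done:
- bot.move_ptp(position, orientation): joint-space move of the TCP to a pose.
- bot.line_to(position, velocity=150, ori=None): straight line of the TCP; ori=None keeps the orientation; velocity is the mean speed in mm/s.
- bot.move_joints(angles): joint-space move.
- bot.move_gripper(opening, force=None): finger opening in mm; force is the grip in N (None keeps the last); returns when the fingers have stopped.
- bot.pause(seconds).
- bot.solve_ik(position, orientation): joint angles nearest the present ones, or None.
- bot.read_state(): the state.
- bot.camera(name): name is "scene" or "side" or "wrist"; returns the picture (420x560x3 uint8, red, green, blue); there is no depth.
- bot.get_calibration(name): a dict with "fx", "fy", "cx", "cy" (pixels), "view" (4x4, takes a point from world to camera coordinates); the wrist camera has in their place "T_tool_cam" (4x4, takes a point from camera to tool coordinates, whose origin is the TCP and whose axes are the flange's). Camera axes: x right, y up, looking along -z (the intrinsics and any distortion apply to the point x, -y, -z); pixel columns grow to the right and rows downward; lengths in mm; the calibration is good to about 2 mm. A picture is of the moment at which its call begins: read the wrist's pose just before it. get_calibration takes no time and is no camera call.
A pose or a line that the arm cannot do raises bot.Unreachable and nothing moves.
- bot.close_job(): hands the job in; it is judged then, once.
The state is a dict: "t": time; "joint_pos": joint angles; "qvel": joint speeds; "tau": joint torques, N m; "tcp_pos": TCP position; "eef_rot": TCP orientation; "contact_force": force on the tool from outside, world axes, zero at the start; "moment": the same for the moment, N m; "width": finger opening in mm; "finger_force": force on a finger pad.
Only numpy, scipy, OpenCV 4.12 (cv2) and the standard library are available. Lean on these libraries where they do the work, as an engineer would, in place of code of your own. Each camera call takes 0.05 s, during which the arm holds its last target. There are 200 camera calls.

## Working session

There is one attempt and no reset: what is moved stays moved. The work goes in short steps, each a Python script; the robot and the scene stay as the last script left them, time stands still between calls to the robot, and variables do not carry over. Pictures are saved under pics/ and viewed, at most 10 in all, crops included, and the job is handed in when it is done.

```bash
mkdir -p pics; ls
python3 - <<'E'
from plant import bot
import cv2
for n in ("scene","side","wrist"):
    cv2.imwrite(f"pics/{n}0.png",bot.camera(n)[:,:,::-1])
    c=bot.get_calibration(n); print(n,{k:(v if not hasattr(v,'tolist') else v.tolist()) for k,v in c.items()})
print(bot.read_state())
E
```

```text
pics
scene {'fx': 518.5515133264194, 'fy': 518.5515133264194, 'cx': 283.88276752588393, 'cy': 208.63671012720886, 'view': [[-0.2578146164168952, 0.9661906717191819, -0.0026850409020887293, 164.60102477176363], [-0.6525003522339211, -0.17205980384499883, 0.7379964188500036, 364.3313195943578], [0.712583268044106, 0.19201825377723133, 0.6747992859509595, -1618.8891356589977], [0.0, 0.0, 0.0, 1.0]]}
side {'fx': 411.81505066823934, 'fy': 411.81505066823934, 'cx': 283.29657746393474, 'cy': 213.38646270489366, 'view': [[-0.6891996983363107, -0.724422738915978, -0.014678935745185532, 450.3288477513256], [0.5271259592770152, -0.5151898024714587, 0.6758089156601191, -376.0273428056815], [-0.49713378367339367, 0.4580296527200967, 0.7369306876224406, -696.8861368687269], [0.0, 0.0, 0.0, 1.0]]}
wrist {'fx': 358.14424170342437, 'fy': 358.14424170342437, 'cx': 280.17615601973694, 'cy': 213.77602830597192, 'T_tool_cam': [[0.0008708809590514321, 0.9580534493804455, 0.2865882581275518, 77.28339797831057], [0.9999994745767815, -0.000989323936708675, 0.0002684852099342249, 0.5175499823484309], [0.0005407518052303542, 0.28658787372876976, -0.9580538075802981, -156.5391219549328], [0.0, 0.0, 0.0, 1.0]]}
{'t': 0.15, 'joint_pos': array([ 1.60608637e+00,  3.59243096e-01,  1.12850268e-02, -2.22260745e-04,
       -1.22411297e+00, -2.88100134e-01]), 'qvel': array([ 0.00050165, -0.00152348,  0.00520373,  0.00136574, -0.00023956,
       -0.00015189]), 'tau': array([-1.75718251e-03, -5.83273101e+01,  2.93288237e+01,  7.00115874e+00,
        8.74554418e-03, -1.07953613e-04]), 'tcp_pos': array([168.77994873, 653.18411445, 225.83717196]), 'eef_rot': array([ 9.92016538e-01, -1.26106193e-01, -5.22297785e-07,  6.45867228e-04]), 'contact_force': array([-0.35336251, -0.02205422, -0.17393237]), 'moment': array([ 0.00467888, -0.01154237,  0.02112933]), 'finger_force': 0.0, 'width': 87.65737884261127}
```

View pics/scene0.png

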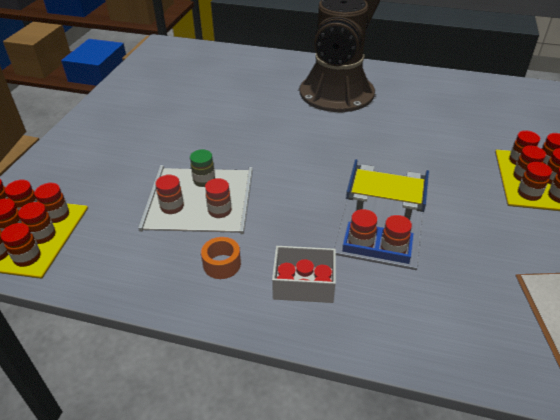

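View pics/side0.png

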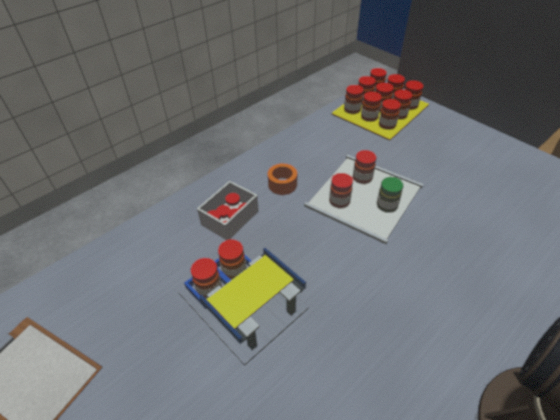

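```bash
cat > h.py <<'E'
from plant import bot
import numpy as np, cv2
from scipy.spatial.transform import Rotation as R
def q(psi): return [np.cos(psi/2),np.sin(psi/2),0,0]   # tool down, tool x at heading psi
def cam(n):
    st=bot.read_state(); c=bot.get_calibration(n); im=bot.camera(n)
    if n=="wrist":
        T=np.eye(4); T[:3,:3]=R.from_quat(st["eef_rot"]).as_matrix(); T[:3,3]=st["tcp_pos"]
        C=T@np.array(c["T_tool_cam"])
    else: C=np.linalg.inv(np.array(c["view"]))
    return im,(c,C)
def ray(uv,cc,z):
    c,C=cc; uv=np.atleast_2d(uv).astype(float)
    d=np.c_[(uv[:,0]-c["cx"])/c["fx"],-(uv[:,1]-c["cy"])/c["fy"],-np.ones(len(uv))]@C[:3,:3].T
    return C[:3,3]+d*((z-C[2,3])/d[:,2])[:,None]
def mask(im,col):
    h=cv2.cvtColor(im,cv2.COLOR_RGB2HSV); H,S,V=h[...,0].astype(int),h[...,1],h[...,2]
    m={"red":((H<5)|(H>175))&(S>150)&(V>110),"yellow":(H>22)&(H<35)&(S>150)&(V>100),"green":(H>45)&(H<75)&(S>110)&(V>50)}[col]
    return m.astype(np.uint8)*255
def blobs(im,col,amin=80):
    return [c for c in cv2.findContours(mask(im,col),cv2.RETR_EXTERNAL,cv2.CHAIN_APPROX_NONE)[0] if cv2.contourArea(c)>amin]
E
python3 - <<'E'
from h import *
for n in ("scene","side"):
    im,cc=cam(n)
    for col,z in (("red",76),("green",76),("yellow",91)):
        for b in blobs(im,col):
            m=cv2.moments(b); uv=[m["m10"]/m["m00"],m["m01"]/m["m00"]]
            print(n,col,np.round(uv),m["m00"],np.round(ray(uv,cc,z))[0][:2])
            if col=="yellow" and m["m00"]<4500: print(np.round(ray(cv2.boxPoints(cv2.minAreaRect(b)),cc,91))[:,:2].tolist(), np.round(ray(cv2.approxPolyDP(b,6,True)[:,0],cc,91))[:,:2].tolist())
E
```

```text
scene red [323. 273.] 201.5 [798. 118.]
scene red [286. 270.] 203.0 [810.  50.]
scene red [304. 266.] 167.0 [790.  81.]
scene red [ 14. 232.] 358.0 [ 853. -512.]
scene red [398. 224.] 331.0 [628. 242.]
scene red [364. 218.] 319.5 [629. 171.]
scene red [ 31. 210.] 315.0 [ 786. -519.]
scene red [  6. 205.] 161.5 [ 787. -581.]
scene red [ 46. 190.] 267.5 [ 720. -525.]
scene red [ 17. 187.] 259.0 [ 727. -596.]
scene red [216. 186.] 251.5 [ 610. -165.]
scene red [167. 182.] 243.0 [ 625. -277.]
scene red [539. 169.] 240.0 [358. 541.]
scene red [534. 152.] 215.0 [292. 535.]
scene red [554. 138.] 101.0 [218. 589.]
scene red [529. 136.] 176.0 [227. 528.]
scene green [201. 156.] 210.0 [ 514. -240.]
scene yellow [ 47. 246.] 1538.0 [ 881. -412.]
[[950.0, -479.0], [732.0, -436.0], [801.0, -338.0], [998.0, -391.0]] [[760.0, -396.0], [763.0, -442.0], [798.0, -420.0], [822.0, -438.0], [851.0, -414.0], [882.0, -434.0], [910.0, -408.0], [942.0, -429.0], [922.0, -472.0], [962.0, -457.0], [953.0, -379.0]]
scene yellow [388. 186.] 1608.5 [530. 209.]
[[572.0, 133.0], [486.0, 127.0], [486.0, 285.0], [570.0
[... 573 characters left out ...]
]
side red [372.  96.] 131.0 [ 798. -520.]
side red [403.  94.] 121.5 [ 738. -596.]
side red [355.  89.] 99.5 [ 861. -512.]
side red [384.  87.] 115.5 [ 805. -589.]
side red [414.  85.] 110.0 [ 745. -666.]
side red [367.  80.] 96.0 [ 868. -582.]
side red [396.  78.] 90.0 [ 809. -659.]
side green [392. 184.] 194.5 [ 517. -239.]
side yellow [250. 290.] 2676.0 [523. 212.]
[[565.0, 281.0], [574.0, 121.0], [484.0, 135.0], [483.0, 286.0]] [[562.0, 134.0], [565.0, 280.0], [483.0, 280.0], [484.0, 135.0]]
side yellow [379. 121.] 762.0 [ 691. -410.]
[[831.0, -372.0], [651.0, -588.0], [554.0, -449.0], [718.0, -253.0]] [[644.0, -578.0], [642.0, -405.0], [811.0, -395.0], [808.0, -347.0], [622.0, -368.0]]
```

```bash
cat > look.py <<'E'
from h import *
import sys
def lids(im,cc,col,zt,amin=500):
    # lid seen from above: fit ellipse to bright top
    out=[]
    for b in blobs(im,col,amin):
        p=ray(b[:,0],cc,zt)[:,:2].astype(np.float32)
        (c,r)=cv2.minEnclosingCircle(p); out.append((np.round(p.mean(0),1),np.round(c,1),round(r,1)))
    return out
E
python3 - <<'E'
from look import *
bot.move_ptp([590,208,230],q(0)); bot.pause(.3)
im,cc=cam("wrist"); cv2.imwrite("pics/w1.png",im[:,:,::-1]); np.savez("w1.npz",im=im,C=cc[1])
print("red",lids(im,cc,"red",84))
for b in blobs(im,"yellow",2000):
    p=ray(b[:,0],cc,91)[:,:2].astype(np.float32); print("yel",cv2.minAreaRect(p))
    p=ray(cv2.approxPolyDP(b,10,True)[:,0],cc,91)[:,:2];print(np.round(p,1).tolist())
s=bot.read_state(); print(s["t"],s["joint_pos"],s["tcp_pos"])
for pos,psi in (([470,208,76],0),([590,208,76],0),([630,240,110],np.pi/2),([630,170,110],np.pi/2),([630,170,110],-np.pi/2)):
    print(psi,bot.solve_ik(pos,q(psi)))
E
```

```text
red [(array([636.3, 240.8], dtype=float32), array([635.8, 240.9]), 26.5), (array([636.4, 172. ], dtype=float32), array([635.9, 172. ]), 26.6), (array([736. ,  81.8], dtype=float32), array([739.6,  81.2]), 28.1), (array([730.7, 124.6], dtype=float32), array([730.8, 126.1]), 13.4)]
yel ((533.8516235351562, 207.01272583007812), (71.13558197021484, 148.46542358398438), 0.1101343184709549)
[[568.4, 280.4], [498.1, 280.3], [499.5, 133.2], [569.5, 135.3]]
2.7917 [ 6.51073980e-01  2.76163077e-01 -9.83550418e-02 -1.77386185e-05
 -1.19630983e+00  9.20210270e-01] [589.90580467 208.33091635 229.96438881]
0 [ 0.79907212  0.25004039 -0.5348576   0.         -0.78589833  0.77172421]
0 [ 0.6505465   0.40902932 -0.28554586  0.         -0.87622114  0.92024982]
1.5707963267948966 [ 0.65246337  0.44411125 -0.13572273  0.         -0.99096234  2.48912928]
1.5707963267948966 [ 0.56190108  0.41248586 -0.18786129  0.         -0.97044917  2.57969158]
-1.5707963267948966 [ 0.56190108  0.41248586 -0.18786129  0.         -0.97044917 -0.56190108]
```

View pics/w1.png

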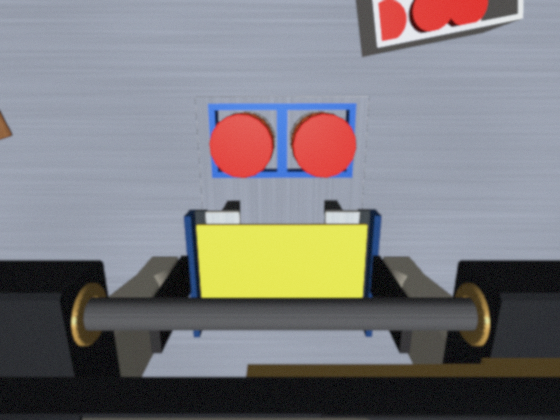

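The wrist view shows both lower lids, at px (241,145) and (324,146), and the sheet's leading edge at row 222. The trailing edge is hidden by the gripper. The yaw is about 0, with the nest at (635.8, 206.4).

Run:
```python
from look import *
bot.move_gripper(16)
bot.move_ptp([452,206.5,150],q(0)); bot.line_to([452,206.5,76],100)
f0=bot.read_state()["contact_force"]
for x in (472,490,530,572):
    bot.line_to([x,206.5,76],40); s=bot.read_state(); print(x,s["tcp_pos"],np.round(s["contact_force"]-f0,2))
im,cc=cam("wrist"); cv2.imwrite("pics/w2.png",im[:,:,::-1])
for n in ("wrist","side","scene"):
    im,cc=cam(n)
    for b in blobs(im,"yellow",1000):
        p=ray(b[:,0],cc,90)[:,:2].astype(np.float32); r=cv2.minAreaRect(p)
        p=ray(cv2.approxPolyDP(b,6,True)[:,0],cc,90)[:,:2];print(n,np.round(p,1).tolist()) if len(p)<9 else 0
print(bot.read_state()["t"])
```

```text
472 [471.96307016 206.29093054  75.83449433] [-0.47 -0.49 -1.33]
490 [490.06835716 206.39479417  75.83943141] [-0.11  0.19 -0.03]
530 [529.91708319 206.49934374  76.01509746] [-0.46 -0.11 -0.71]
572 [571.87955485 206.50675497  76.06368289] [-1.42  0.73 -0.49]
wrist [[666.1, 279.1], [584.5, 279.0], [584.7, 134.3], [665.9, 134.5]]
scene [[586.6, 133.5], [669.3, 135.1], [666.2, 281.2], [584.5, 279.3]]
scene [[328.9, 442.2], [523.8, 460.2], [513.0, 562.4], [428.4, 549.1], [494.7, 520.5], [490.2, 486.4], [324.6, 474.2]]
9.4167
```

View pics/w2.png

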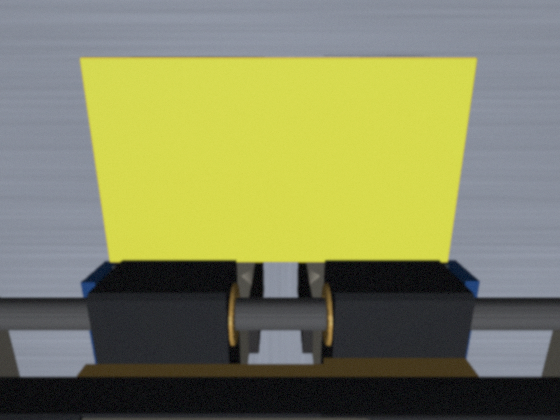

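Run:
```python
from look import *
bot.line_to([582,206.5,76],30); bot.pause(.2)
bot.line_to([555,206.5,76],60); bot.line_to([540,206.5,230],250)
bot.move_ptp([590,208,230],q(0)); bot.pause(.3)
im,cc=cam("wrist")
for b in blobs(im,"yellow",1000):
    p=ray(cv2.approxPolyDP(b,10,True)[:,0],cc,89)[:,:2]; print(np.round(p,1).tolist(), p.mean(0))
im,_=cam("side"); cv2.imwrite("pics/s3.png",cv2.resize(im[200:370,140:340,::-1],None,fx=3,fy=3))
bot.move_gripper(88)
bot.move_ptp([575,-120,230],q(-np.pi/2)); bot.pause(.3)
im,cc=cam("wrist"); cv2.imwrite("pics/w4.png",im[:,:,::-1])
print("red",lids(im,cc,"red",82)); print("green",lids(im,cc,"green",82)); print(bot.read_state()["t"])
```

```text
[[458.4, 468.6], [436.9, 446.8], [406.1, 459.8], [408.6, 418.2], [459.6, 423.2]] [433.89549049 443.32331706]
red [(array([ 611.8, -163.7], dtype=float32), array([ 611.7, -163.4]), 26.1), (array([ 627.5, -264.6], dtype=float32), array([ 627.6, -272.3]), 26.1)]
green [(array([ 519. , -237.5], dtype=float32), array([ 519.3, -237.6]), 26.6)]
15.025
```

View pics/s3.png

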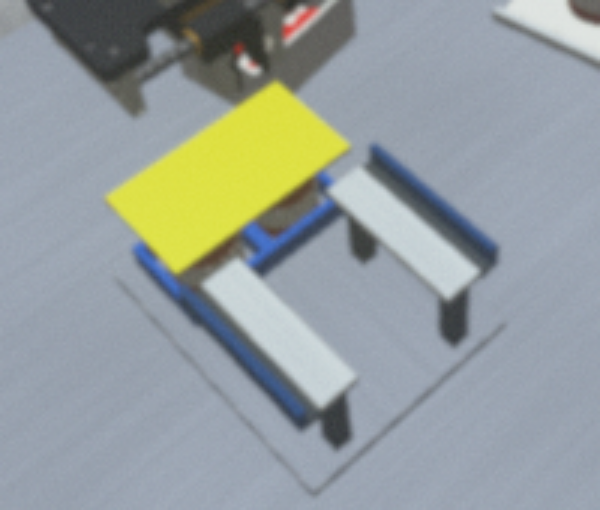

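View pics/w4.png

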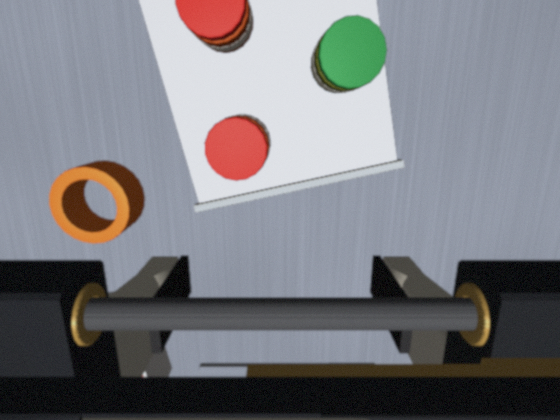

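The side view shows the sheet lying on both lower jars, clear of the rails. The wrist image shows jar A at px (237,148), green at (351,50), and jar B cut off at the top, around (212,10). I'll check the sheet numerically.

Run:
```python
from look import *
for n in ("side","scene"):
    im,cc=cam(n)
    for b in blobs(im,"yellow",1000):
        p=ray(cv2.approxPolyDP(b,6,True)[:,0],cc,89)[:,:2]; 
        if 200<cv2.boundingRect(b)[1]+60 and len(p)<7: print(n,np.round(p,1).tolist(), p.mean(0))
    if n=="side":
        c=np.array([(105,198),(275,82),(350,148),(178,272)])/3+[140,200]; p=ray(c,cc,89)[:,:2]; print(np.round(p,1).tolist(),p.mean(0))
    print(n,[(np.round(ray(b[:,0].mean(0),cc,76)[0,:2]),len(b)) for b in blobs(im,"red",80)])
```

```text
side [[670.0, 134.6], [671.7, 281.5], [594.1, 282.6], [594.0, 139.4]] [632.45479082 209.53871107]
[[673.2, 283.0], [673.6, 135.5], [589.4, 136.0], [591.0, 281.6]] [631.80058467 209.02410917]
side [(array([736., 114.]), 58), (array([754.,  71.]), 31), (array([ 612., -163.]), 48), (array([ 731., -527.]), 41), (array([ 739., -596.]), 39), (array([ 805., -589.]), 39), (array([ 745., -665.]), 38), (array([ 810., -659.]), 36)]
scene [[595.1, 135.0], [679.8, 137.0], [679.7, 280.4], [595.9, 280.3]] [637.61080602 208.17583226]
scene [(array([799., 119.]), 53), (array([812.,  50.]), 54), (array([790.,  82.]), 44), (array([ 853., -512.]), 66), (array([ 786., -519.]), 62), (array([ 787., -582.]), 47), (array([ 721., -526.]), 57), (array([ 728., -596.]), 58), (array([ 610., -165.]), 55), (array([ 626., -277.]), 54), (array([359., 541.]), 55), (array([292., 535.]), 52), (array([218., 589.]), 36), (array([227., 527.]), 48)]
```

The sheet centre is at about (635.5, 208) and the nest at (635.8, 206.4), so both lids are covered. Next I'll stack jar A.

```bash
cat > stack.py <<'E'
from look import *
Q=q(-np.pi/2)
def pick(x,y):
    bot.move_gripper(84); bot.move_ptp([x,y,130],Q); bot.line_to([x,y,29],120); bot.pause(.1)
    bot.move_gripper(50,25); print("width",bot.read_state()["width"],bot.read_state()["finger_force"])
    bot.line_to([x,y,60],80); bot.line_to([x,y,200],250); s=bot.read_state(); print("lifted",s["width"],s["contact_force"])
def place(x,y):
    bot.move_ptp([x,y,190],Q); bot.line_to([x,y,122],100); bot.pause(.3); f=bot.read_state()["contact_force"][2]
    for z in np.arange(115,108.9,-1):
        bot.line_to([x,y,z],20); bot.pause(.1); d=bot.read_state()["contact_force"][2]-f
        if d>2: break
    s=bot.read_state(); print("placed",z,d,s["tcp_pos"],s["width"])
    bot.move_gripper(66); bot.pause(.1); bot.move_gripper(80); bot.line_to([x,y,140],60); bot.line_to([x,y,220],250)
    print(bot.read_state()["t"])
E
python3 - <<'E'
from stack import *
pick(611.7,-163.6); place(635.7,172)
bot.move_ptp([600,-200,230],Q); bot.pause(.3)
im,cc=cam("wrist"); print("red",lids(im,cc,"red",82)); print("green",lids(im,cc,"green",82))
im,cc=cam("side"); cv2.imwrite("pics/s5.png",cv2.resize(im[150:370,140:440,::-1],None,fx=2,fy=2))
E
```

```text
width 55.679134700455535 24.999385178089142
lifted 55.77774344820107 [-0.32599263 -0.23159653 -4.77022764]
placed 112.0 2.9236521638736113 [635.87337237 172.07129354 112.2174796 ] 55.83029392489157
25.1417
red [(array([ 627.9, -275.8], dtype=float32), array([ 627.9, -275.5]), 25.7)]
green [(array([ 519.8, -239.8], dtype=float32), array([ 519.6, -239.6]), 26.7)]
```

View pics/s5.png

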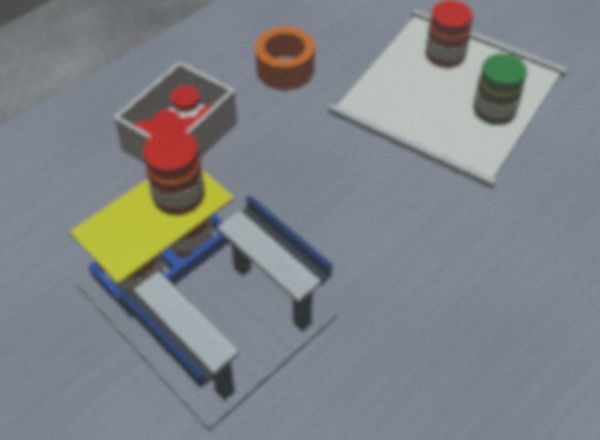

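Jar A (crop px 175,170) stands upright on the sheet over the right-hand lower jar. Jar B is at (627.9, -275.6).

```bash
python3 - <<'E'
from stack import *
pick(627.9,-275.6); place(635.7,241)
bot.move_ptp([575,60,230],Q); bot.pause(.3)
for n in ("side","scene"):
    im,cc=cam(n); print(n,[np.round(ray(b[:,0].mean(0),cc,157)[0,:2]) for b in blobs(im,"red",150)])
    c=im[150:370,140:440] if n=="side" else im[130:290,270:450]
    cv2.imwrite(f"pics/{n}6.png",cv2.resize(c[:,:,::-1],None,fx=2,fy=2))
print(bot.read_state()["t"])
E
python3 -c "
import cv2,numpy as np
a=cv2.imread('pics/side6.png');b=cv2.imread('pics/scene6.png');b=cv2.resize(b,(198,176));a=cv2.copyMakeBorder(a,0,0,0,198,0);a[:176,600:]=b;cv2.imwrite('pics/f6.png',a)"
```

```text
width 55.781712618470124 24.99994397163391
lifted 55.58229096518697 [-0.33804142 -0.51931043 -3.42913793]
placed 112.0 2.3500156543550883 [635.8631368  241.07299297 112.16110341] 55.99580944284636
37.6083
side [array([637., 242.]), array([651., 165.]), array([ 789., -488.])]
scene [array([868., 129.]), array([879.,  68.]), array([860.,  96.]), array([ 916., -433.]), array([ 856., -440.]), array([ 857., -496.]), array([629., 242.]), array([ 798., -446.]), array([629., 174.]), array([ 804., -509.]), array([475., 506.]), array([416., 500.]), array([357., 494.])]
38.7917
```

View pics/f6.png

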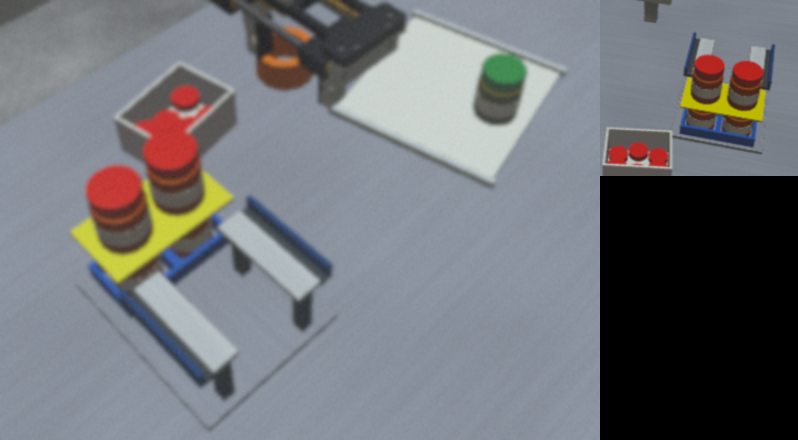

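Both jars stand upright on the sheet, at crop px (120,205) and (175,170). Each is above a lower jar, and the sheet hasn't moved.

```bash
python3 -c "
from plant import bot
print(bot.close_job())"
```

```text
the job is handed in; nothing more can be done
None
```

I handed the job in at about 39 s of the 69 s allowed: the last pictures show the sheet flat over both lower lids with one red-lidded jar upright above each lower jar, and I never touched the green-lidded jar, tape roll or bin; the hand-in returned no verdict.

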